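# Activate a cement cartridge in the bench lever press

## Task

Get the dental cement cartridge activated in the teal lever press: push the yellow tab so that the little carriage slides fully in against its stop under the ram, then pull the lever down to the end of its stroke and keep it there for about two seconds, so the orange plunger goes right down. Ease the lever slowly all the way back up, never letting it spring back, leave the carriage in, and do not disturb the other things on the counter.

Things in the scene. Friction and masses are not known exactly. Their poses are not given: they have to be found in the camera images.
- press: Teal bench lever press, fixed. Origin: underside, on the ram's axis. Its -x points out of its front (to the grip bar, roughly to the robot), +y to its left, where the carriage stands out. Base x -90..110, y -85..85, 16 mm high; head x -22..92, y -30..30, z 138..195 mm (cheeks to 233) on a rear column; carriage rail x -25..25, out to y 210, top 22 mm high.
- carriage (a joint): Slide of the carriage (m): 0 fully out, grows as it is pushed along the press's -y, 0.080 against the stop, the cartridge right under the ram. About 3 N moves it; it stays where it is left. Starts at 0 to 0.03. On it stands the cartridge, a white cylinder with a green band, 36 mm in diameter, top 90 mm above the counter.
- push_tab (a point): Yellow upright tab at the carriage's outer (press +y) end, 56 mm wide along the press's x, 8 mm thick, 26 to 76 mm above the counter. The point is the centre of its outer face, 55 mm above the counter; push this face along the press's -y. It lies 115 mm in +y from the cartridge's axis.
- lever (a joint): Angle of the sprung lever (rad): 0 at rest, up; 0.85 at the end of its stroke, a hard stop. A spring drives it back up: holding the bar down takes about 5 N at first, up to 10 N at the end. Let go, it snaps up at several rad/s; returning faster than 0.9 rad/s (0.18 m/s at the bar) at any moment counts as springing back.
- pivot (a point): Pivot axis of the lever: a horizontal axis along the press's y, 215 mm above the counter, 30 mm in +x from the ram's axis. Fixed.
- grip_bar (a point): Centre of the lever's black grip bar: cylinder 24 mm in diameter, 110 mm long along the press's y, on a 16 mm steel arm 200 mm from the pivot. At rest the arm points to the press's -x and 32 deg upwards (bar 321 mm above the counter); at the stroke's end 17 deg below level (158 mm). Pressing it from above is enough; no grasp needed.
- plunger (a joint): How far the cartridge's orange plunger (22 mm wide) is pressed in (m): 0 to 0.003 at the start (about 25 mm proud of the cartridge), 0.024 at most. With the carriage in, the ram starts 10 to 13 mm above it and drives it to about 0.024 at the end of the lever's stroke. It stays down.
- tub: Bystander: white tub with a light blue lid, 106 mm across, 74 mm tall. Origin at the centre of its underside.
- dropper: Bystander: small clear bottle with a white cap, 38 mm across, 85 mm tall. Origin at the centre of its underside.
- spare: Bystander: spare cartridge, white with a green band and an orange plunger, 36 mm across, 81 mm tall, standing on the counter. Origin at the centre of its underside.
- mirror: Bystander: round table mirror on a foot, 110 mm across, about 220 mm tall. Origin at the centre of its underside.

How it is judged:
On the way, in this order (a step that is already met when the one before it is completed fails the run):
1. the carriage is in against its stop, the plunger not yet pressed (value of joint carriage above 0.075 m and value of joint plunger below 0.008 m), for 0.2 s.
2. the lever is held at the end of its stroke for a second, with the carriage in and the plunger down (value of joint lever above 0.79 rad and value of joint carriage above 0.074 m and value of joint plunger above 0.018 m), for 1 s.
3. the lever is back up (value of joint lever below 0.05 rad), for 0.2 s.
At the end, for the whole second after the job is handed in: The lever is back up (within 0.05 rad of rest), the carriage is in (within 6 mm of its stop) and the plunger is pressed in by at least 18 mm (value of joint lever below 0.05 rad and value of joint carriage above 0.074 m and value of joint plunger above 0.018 m); the robot touches nothing.
It fails at once if the lever springs back upwards faster than 0.9 rad/s (velocity of joint lever below -0.9 rad/s).
It fails at once if a bystander is moved by more than 30 mm or tipped (distance of any of tub, dropper, spare, mirror from where it was at the start of the episode above 0.03 m or angle between any of tub, dropper, spare, mirror's own z axis and vertical above 0.5 rad).
It also fails if it takes over 64 s, if anything falls off the work surface, if the arm or the gripper's body presses on something with over 40 N, if the wrist force passes 120 N, or if a joint passes its speed limit or range.

## Robot

A 6-joint arm with a two-finger parallel gripper is mounted at the origin on the work surface. World frame = base frame: x ahead of the robot, y to its left, z up, the work surface at z = 0. Lengths are in m, angles in rad, forces in N, time in s.
With the tool pointing down it reaches from about 0.35 to 0.775 m from the base axis. Payload 5.5 kg.
Tool frame: the origin (TCP) lies on the centre line of the jaws, within the pads' length; the fingertips stand 11 mm ahead of it and the grasp point (between the pads) lies 8 mm behind it (env.tip_extent is the distance from the TCP to the fingertips, in m); z points along the fingers, y is the line along which they close (so a half turn about z gives the same grasp; the last joint's range is limited). The gripper opens to 85 mm and grips with 20 to 120 N. Pads are 22 mm wide; open, the fingers measure 114 mm over their backs; the gripper's body (76 mm by 85 mm) begins 54 mm behind the grasp point. The pads swing forward as they close: fully open they stand 13 mm farther back than shut.
Start: joints at [1.014, 0.313, 0.046, 1.304, 0, 1.431], TCP at [0.233, 0.526, 0.242] pointing down, gripper open.
Joint ranges: [-2.76, 2.76], [-0.86, 1.69], [-1.03, 1.26], [-2.2, 2.34], [-1.47, 1.5], [-3.14, 3.14]. Speed limits (rad/s): [2.57, 2.57, 3.14, 3.14, 3.14, 3.14].

## Interface

Orientations are given as a unit quaternion [w, x, y, z].
In Python, from workcell import env gives the robot as it stands.
- The arm moves only by the shell command python3 -m jog 'ROWS' [FORCE]. ROWS is JSON, a list of rows, each a list of 5 numbers: the gripper's target within -1 to 1 (shut at 1, half-way at 0, fully open at -1), then the shift along the tool's x, y, z in m, then the turn about the tool's z in degrees. In form: [[fingers, tx, ty, tz, turn], ...]. A call has 1 to 5 rows; each row shifts and turns the commanded pose from where the row before left it, along the tool's axes as they then stand; what a row does not reach is not made up. A row lasts 1/12 s, in which the tool goes at most 41.7 mm and 7.16 degrees, less where a joint would pass 70% of its speed; a pose out of reach is approached as far as the arm can. A call is refused whole if a number of a shift passes 0.0417 or a number of a turn 7.16, either way. A call with a gripper value outside its range is refused whole. The fingers move at their own pace and stop on an object; FORCE is the grip in N (left out, the last holds). Time passes only in rows, so rows that do not move let the fingers close. It gives the time, the measured TCP pose, the force, the opening and the grip force at its end, in the units of the state.
- env.get_state(): the state, without advancing time (a new reading comes with each control period).
- env.read_camera(name): name is "scene" or "top" or "wrist"; returns a dict with "img" (480x640x3 uint8, red, green, blue), "fov_y" (degrees; the focal length in pixels is half the picture's height over the tangent of half this angle, whatever the lens; pixels are square), "cx", "cy" (the principal point, pixels), "T" (4x4, takes a point from camera to world coordinates). Camera axes: x right, y up, looking along -z (the intrinsics and any distortion apply to the point x, -y, -z); pixel columns grow to the right and rows downward; lengths in m; the calibration is good to about 2 mm. A picture is of the moment at which its call begins. There is no depth.
- env.hand_in(): hands the job in; it is judged then, once.
The state is a dict: "clock": time; "joint_pos": joint angles; "qvel": joint speeds; "tau": joint torques, N m; "tcp_pos": TCP position; "orientation": TCP orientation; "wrist_force": force on the tool from outside, world axes, zero at the start; "ft_torque": the same for the moment, N m; "finger_gap": finger opening in m; "grip_force": force on a finger pad.
Only numpy, scipy, OpenCV 4.12 (cv2) and the standard library are available. Lean on these libraries where they do the work, as an engineer would, in place of code of your own. Each camera call takes 0.05 s, during which the arm holds its last target. There are 200 camera calls.

## Working session

There is one attempt and no reset: what is moved stays moved. The work goes in short steps, Python scripts to look and compute and a shell command to move; the robot and the scene stay as the last step left them, time stands still between calls to the robot, and variables do not carry over. Pictures are saved under pics/ and viewed, at most 10 in all, crops included, and the job is handed in when it is done.

```bash
mkdir -p pics
python3 - <<'E'
from workcell import env
import cv2,numpy as np
for n in ("scene","top"):
    c=env.read_camera(n); cv2.imwrite(f"pics/{n}0.png",c["img"][:,:,::-1]); print(n,c["fov_y"],c["cx"],c["cy"],[k for k in c],np.round(c["T"],3).tolist())
s=env.get_state();print(s)
E
```

```text
scene 52.37542796931379 318.3553731875644 240.86158948332258 ['img', 'fov_y', 'cx', 'cy', 'T'] [[-0.718, -0.476, 0.508, 1.156], [0.696, -0.504, 0.512, 0.542], [0.012, 0.721, 0.693, 0.994], [0.0, 0.0, 0.0, 1.0]]
top 49.95083923299779 312.9142945266884 235.74060713945082 ['img', 'fov_y', 'cx', 'cy', 'T'] [[-0.011, 0.983, -0.184, 0.318], [-1.0, -0.01, 0.007, -0.026], [0.005, 0.184, 0.983, 1.597], [0.0, 0.0, 0.0, 1.0]]
{'clock': 0.1, 'joint_pos': array([ 1.01437520e+00,  3.13957948e-01,  4.51398369e-02,  1.30362996e+00,
       -3.06579126e-05,  1.43123579e+00]), 'qvel': array([ 7.47629640e-04, -6.92164040e-04,  2.58913903e-03,  7.50010334e-04,
       -9.29302262e-05,  8.74359287e-04]), 'tau': array([ 2.69555196e-03, -4.81726670e+01,  2.99243206e+01,  1.27910802e-02,
       -1.13283925e-04, -9.11621242e-06]), 'tcp_pos': array([0.23258067, 0.52539406, 0.24149879]), 'orientation': array([-2.67220862e-04,  2.06924341e-01,  9.78356599e-01, -7.81597958e-04]), 'wrist_force': array([-0.29665358,  0.6471669 ,  1.56967005]), 'ft_torque': array([ 0.02242161,  0.02131917, -0.05651611]), 'grip_force': 0.0, 'finger_gap': 0.08552357086173151}
```

View pics/scene0.png

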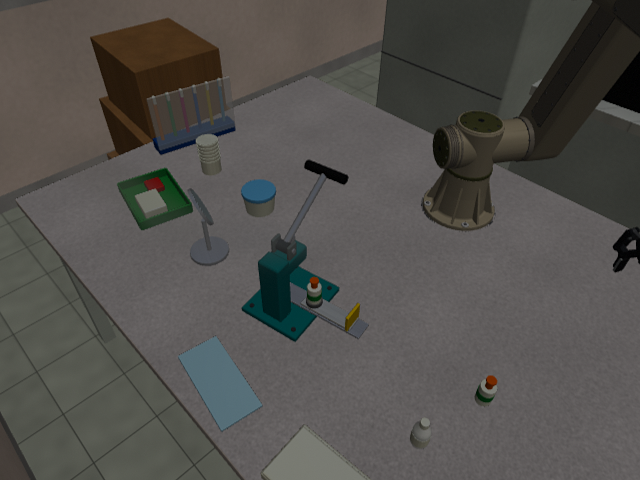

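View pics/top0.png

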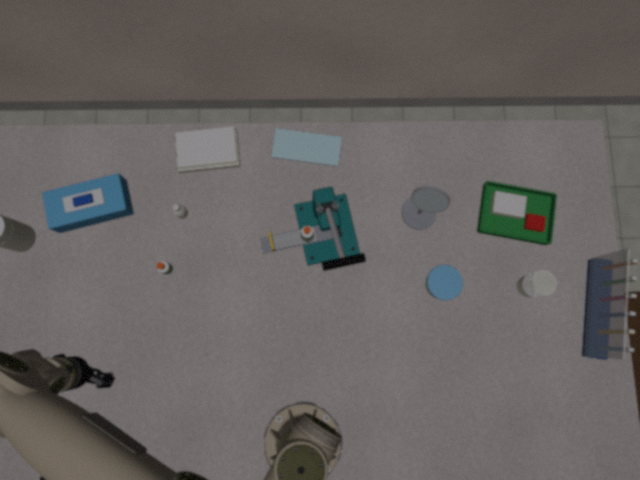

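The scene view shows the tab at (353,317), the cartridge at (314,292) and the bar from (307,165) to (345,178). The top view shows the tab at (270,242), the plunger at (307,232) and the bar from (323,265) to (365,260). The dropper (180,211) and spare (163,267) are far out to +y; the tub (445,283) and mirror (418,212) are on the -y side.

```bash
cat > h.py <<'E'
from workcell import env
import cv2,numpy as np
def cam(n):
    c=env.read_camera(n); c["f"]=240/np.tan(np.radians(c["fov_y"]/2)); return c
def ray(c,u,v):
    d=np.array([(u-c["cx"])/c["f"],-(v-c["cy"])/c["f"],-1]); T=np.array(c["T"]); return T[:3,3],T[:3,:3]@d
def plane(c,u,v,z):
    o,d=ray(c,u,v); return o+d*(z-o[2])/d[2]
def tri(a,b):
    (o1,d1),(o2,d2)=a,b; A=np.stack([d1,-d2],1); s=np.linalg.lstsq(A,o2-o1,rcond=None)[0]
    p,q=o1+s[0]*d1,o2+s[1]*d2; return (p+q)/2,np.linalg.norm(p-q)
def blob(c,lo,hi,box):
    h=cv2.cvtColor(np.ascontiguousarray(c["img"]),cv2.COLOR_RGB2HSV); m=cv2.inRange(h,lo,hi); k=np.zeros_like(m); x0,y0,x1,y1=box; k[y0:y1,x0:x1]=m[y0:y1,x0:x1]
    n,l,s,ce=cv2.connectedComponentsWithStats(k); i=1+np.argmax(s[1:,4]); r=cv2.minAreaRect(np.argwhere(l==i)[:,::-1].astype(np.float32)); return ce[i],s[i,4],cv2.boxPoints(r)
E
python3 - <<'E'
from h import *
np.set_printoptions(precision=4,suppress=True)
t,s=cam("top"),cam("scene")
L={"yel":((20,120,80),(35,255,255),(250,220,300,260),(330,290,380,350)),
"bar":((0,0,0),(180,255,45),(315,245,375,280),(295,150,360,190)),
"orange":((0,150,120),(15,255,255),(290,215,320,245),(300,270,330,300))}
for k,(lo,hi,bt,bs) in L.items():
    a,b=blob(t,lo,hi,bt),blob(s,lo,hi,bs); print(k,a,b,tri(ray(t,*a[0]),ray(s,*b[0])))
    if k=="bar":
        for c,x in((t,a),(s,b)):
            p=x[2]; q=sorted(p,key=lambda v:v[0]); e0,e1=(q[0]+q[1])/2,(q[2]+q[3])/2
            A,B=plane(c,*e0,.321),plane(c,*e1,.321); print("ends",A,B,np.degrees(np.arctan2(*(A-B)[[0,1]])))
for n,u,v,z in(("tub",445,283,.074),("mirfoot",418,212,0),("mirtop",430,200,.16),("drop",180,211,.085),("spare",163,267,.081)): print(n,plane(t,u,v,z))
m=blob(t,(80,100,40),(100,255,255),(285,180,370,275));print("teal",m)
v=np.hstack([cv2.resize(t["img"][170:290,240:400],(640,480),interpolation=2)]);cv2.imwrite("pics/c1.png",v[:,:,::-1])
E
```

```text
yel (array([270.9667, 240.7333]), np.int32(30), array([[268.6154, 233.0769],
       [270.1538, 232.7692],
       [273.3846, 248.9231],
       [271.8462, 249.2308]], dtype=float32)) (array([352.403 , 311.1194]), np.int32(67), array([[345.1387, 317.9017],
       [356.7428, 302.078 ],
       [359.604 , 304.1763],
       [348.    , 320.    ]], dtype=float32)) (array([0.589 , 0.0893, 0.0718]), np.float64(0.00013028648514126076))
bar (array([343.235 , 261.1232]), np.int32(349), array([[321.6707, 261.5176],
       [362.9648, 252.3412],
       [364.8   , 260.6   ],
       [323.5059, 269.7764]], dtype=float32)) (array([325.9182, 171.4743]), np.int32(428), array([[302.7241, 167.6897],
       [306.3793, 158.5517],
       [348.7931, 175.5172],
       [345.1379, 184.6552]], dtype=float32)) (array([ 0.4903, -0.1093,  0.3233]), np.float64(0.0017859122152575836))
ends [ 0.4804 -0.0584  0.321 ] [ 0.5024 -0.162   0.321 ] -11.995332950869948
ends [ 0.501  -0.1695  0.321 ] [ 0.4759 -0.0541  0.321 ] 167.7079314284771
orange (array([306.65, 229.65]), np.int32(20), array([[303.5, 229.5],
       [306.5, 226.5],
       [309.5, 229.5],
       [306.5, 232.5]], dtype=float32)) (array([312., 278.]), np.int32(1), array([[312., 278.],
       [312., 278.],
       [312., 278.],
       [312., 278.]], dtype=float32)) (array([ 0.6141, -0.0204,  0.1189]), np.float64(0.004932980267074027))
tub [ 0.4563 -0.4263  0.074 ]
mirfoot [ 0.6899 -0.3729  0.    ]
mirtop [ 0.6877 -0.3744  0.16  ]
drop [0.6803 0.3622 0.085 ]
spare [0.5118 0.4073 0.081 ]
teal (array([329.5401, 217.6293]), np.int32(1694), array([[292.095 , 195.8459],
       [342.3547, 183.9423],
       [358.8439, 253.5633],
       [308.5842, 265.4669]], dtype=float32))
```

View pics/c1.png

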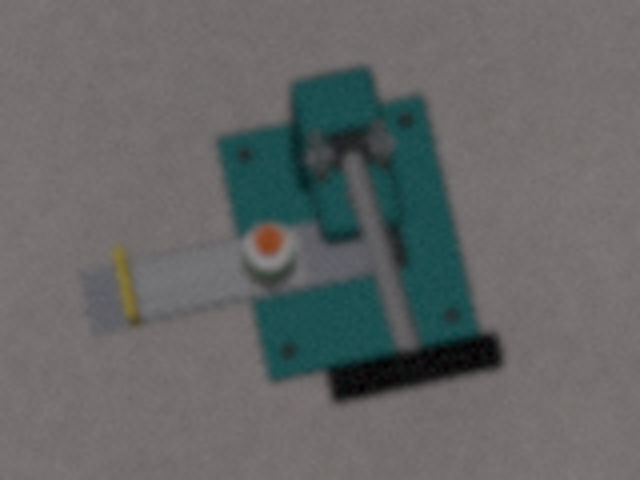

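```bash
python3 -m jog '[[1,0,0,0,-7.16],[1,0,0,0,-7.16],[1,0,0,0,-7.16],[1,0,0,0,-7.16],[1,0,0,0,-7.16]]' 60; python3 -m jog '[[1,-0.02,-0.035,0,-0.2],[1,-0.02,-0.035,0,0],[1,-0.02,-0.035,0,0],[1,-0.02,-0.035,0,0],[1,-0.02,-0.035,0,0]]'; python3 -c "
from workcell import env;s=env.get_state();print(s['joint_pos'],s['orientation'],env.tip_extent)"
```

```text
clock: 0.62
tcp_pos: [0.2327, 0.5257, 0.2421]
orientation: [-0.0, -0.107, 0.994, -0.0]
wrist_force: [0.0, 0.7, -0.6]
finger_gap: 0.0256
grip_force: 0.0
clock: 1.03
tcp_pos: [0.3679, 0.3742, 0.2422]
orientation: [0.0, -0.106, 0.994, 0.0]
wrist_force: [0.2, 0.7, 0.1]
finger_gap: -0.0002
grip_force: 0.0
[ 6.40772966e-01  2.15580960e-01 -8.41062807e-02  1.27105518e+00
  3.27233423e-05  4.28466611e-01] [ 1.48575586e-05 -1.05953926e-01  9.94371040e-01  2.78127245e-05] 0.011
```

```bash
python3 -m jog '[[1,-0.02,-0.035,0,0],[1,-0.02,-0.035,0,0],[1,-0.02,-0.035,0,0],[1,-0.02,-0.035,0,0],[1,-0.02,-0.035,0,0]]'; python3 -m jog '[[1,-0.02,-0.033,0,0],[1,-0.02,-0.033,0,0],[1,-0.019,-0.033,0,0],[1,0,0,0,0],[1,0,0,0,0]]'
python3 - <<'E'
from h import *
c=cam("scene");cv2.imwrite("pics/s1.png",c["img"][:,:,::-1])
E
```

```text
clock: 1.45
tcp_pos: [0.5026, 0.2238, 0.2423]
orientation: [0.0, -0.106, 0.994, 0.0]
wrist_force: [0.3, 0.5, 0.1]
finger_gap: 0.0002
grip_force: 0.0
clock: 1.87
tcp_pos: [0.5812, 0.1391, 0.2414]
orientation: [-0.001, -0.104, 0.995, 0.0]
wrist_force: [-0.4, -0.3, 0.3]
finger_gap: -0.0003
grip_force: 0.0
```

View pics/s1.png

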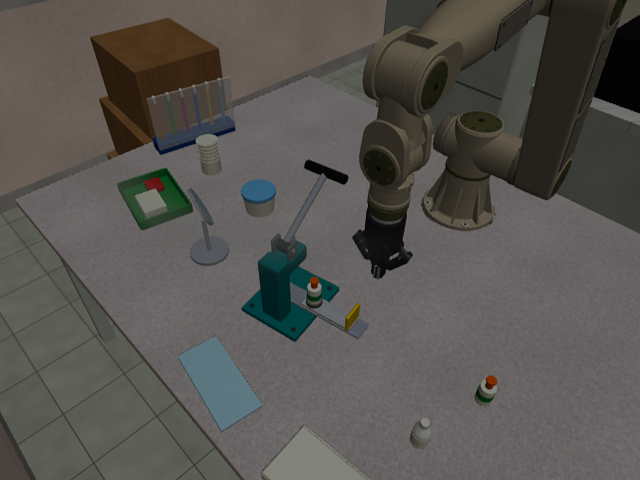

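The view shows the shut gripper at (378,270), above and outside the tab (353,317), with the wrist and forearm well clear of the bar. I'll descend and push.

```bash
python3 -m jog '[[1,0,0,0.037,0],[1,0,0,0.037,0],[1,0,0,0.037,0],[1,0,0,0.037,0],[1,0,0,0.036,0]]'; python3 -m jog '[[1,0,0,0,0],[1,0,-0.008,0,0],[1,0,-0.008,0,0],[1,0,-0.008,0,0],[1,0,-0.008,0,0]]'; python3 -m jog '[[1,0,-0.008,0,0],[1,0,-0.008,0,0],[1,0,-0.008,0,0],[1,0,-0.008,0,0],[1,0,-0.008,0,0]]'
python3 - <<'E'
from h import *
c=cam("scene");cv2.imwrite("pics/s2.png",cv2.resize(c["img"][200:380,230:470],(800,600))[:,:,::-1])
E
```

```text
clock: 2.33
tcp_pos: [0.5787, 0.1427, 0.0571]
orientation: [0.0, -0.107, 0.994, 0.0]
wrist_force: [0.4, 0.0, -0.4]
finger_gap: 0.0001
grip_force: 0.0
clock: 2.75
tcp_pos: [0.5892, 0.1091, 0.0613]
orientation: [0.003, -0.106, 0.994, -0.0]
wrist_force: [-0.6, 0.6, 0.1]
finger_gap: -0.0002
grip_force: 0.0
clock: 3.17
tcp_pos: [0.5958, 0.07, 0.0586]
orientation: [0.0, -0.106, 0.994, 0.0]
wrist_force: [1.1, 3.2, 1.9]
finger_gap: -0.0001
grip_force: 1.7
```

View pics/s2.png

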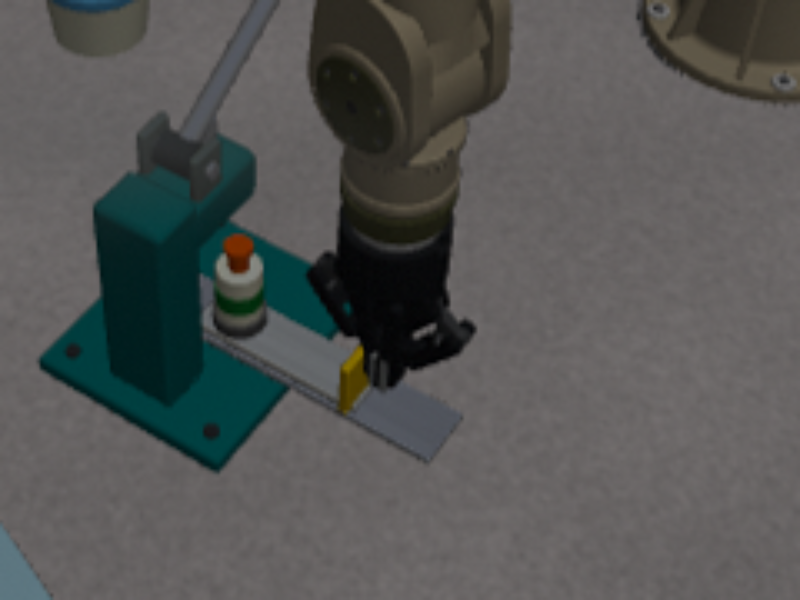

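The tab (350,380 in the crop) is against the fingers and the carriage is sliding at about 3 N.

```bash
python3 -m jog '[[1,0,-0.006,0,0],[1,0,-0.006,0,0],[1,0,-0.004,0,0],[1,0,-0.002,0,0],[1,0,0,0,0]]'; python3 -m jog '[[1,0,-0.002,0,0],[1,0,-0.002,0,0],[1,0,-0.002,0,0]]';python3 -m jog '[[1,0,-0.002,0,0],[1,0,0,0,0]]'
```

```text
clock: 3.63
tcp_pos: [0.5989, 0.0523, 0.058]
orientation: [-0.0, -0.105, 0.994, -0.0]
wrist_force: [-1.0, 0.3, 1.1]
finger_gap: 0.0003
grip_force: 0.0
clock: 3.88
tcp_pos: [0.5999, 0.0474, 0.058]
orientation: [-0.0, -0.106, 0.994, 0.0]
wrist_force: [-0.8, 2.7, 0.8]
finger_gap: -0.0003
grip_force: 1.4
clock: 4.05
tcp_pos: [0.6004, 0.045, 0.058]
orientation: [-0.0, -0.105, 0.994, -0.0]
wrist_force: [-0.3, 1.0, -0.5]
finger_gap: 0.0003
grip_force: 0.7
```

```bash
for i in 1; do python3 -m jog '[[1,0,-0.002,0,0],[1,0,-0.002,0,0],[1,0,0,0,0]]' | grep -E "tcp|wrist"; python3 -m jog '[[1,0,-0.002,0,0],[1,0,-0.002,0,0],[1,0,0,0,0]]'| grep -E "tcp|wrist"; done
```

```text
tcp_pos: [0.6006, 0.0439, 0.0581]
wrist_force: [-2.5, 11.5, 1.0]
tcp_pos: [0.6006, 0.0437, 0.0581]
wrist_force: [-3.3, 23.8, 4.5]
```

The carriage is on its stop: 24 N with no further movement. Next I back off, rise and go over the bar.

```bash
python3 -m jog '[[1,0,0.01,0,0],[1,0,0.015,0,0],[1,0,0.015,0,0],[1,0,0,-0.03,0],[1,0,0,-0.038,0]]'; python3 -m jog '[[1,0,0,-0.038,0],[1,0,0,-0.038,0],[1,0,0,-0.038,0],[1,0,0,-0.038,0],[1,0,0,-0.038,0]]' ; python3 -m jog '[[1,0,0,-0.038,0],[1,0,0,-0.038,0],[1,0,0,-0.01,0],[1,0,0,0,0],[1,0,0,0,0]]'
python3 - <<'E'
from h import *
s=env.get_state(); print(s["joint_pos"])
t=cam("top"); lo,hi=(20,120,80),(35,255,255)
try:
    b=blob(t,lo,hi,(250,220,330,260)); print(b[0],plane(t,*b[0],.074))
except Exception as e: print(e)
c=cam("scene");b=blob(c,lo,hi,(300,270,400,350)); print(b[0],b[1],plane(c,*b[0],.06)); cv2.imwrite("pics/s3.png",c["img"][:,:,::-1])
E
```

```text
clock: 4.97
tcp_pos: [0.5907, 0.0778, 0.1234]
orientation: [-0.004, -0.106, 0.994, 0.0]
wrist_force: [0.8, -0.2, 0.1]
finger_gap: -0.0002
grip_force: 0.0
clock: 5.38
tcp_pos: [0.5936, 0.077, 0.3185]
orientation: [0.0, -0.106, 0.994, -0.0]
wrist_force: [1.1, 0.4, -0.1]
finger_gap: 0.0
grip_force: 0.0
clock: 5.8
tcp_pos: [0.5945, 0.0769, 0.4025]
orientation: [0.001, -0.106, 0.994, -0.0]
wrist_force: [-0.1, 0.3, -0.8]
finger_gap: -0.0001
grip_force: 0.0
[-5.08872565e-03  3.91447968e-01  5.50394923e-01  1.72808364e+00
 -4.05715164e-04 -2.16751112e-01]
[291.57894737 235.26315789] [0.60467869 0.02725015 0.074     ]
[329.14678899 302.56880734] 109 [0.6038648  0.02638794 0.06      ]
```

View pics/s3.png

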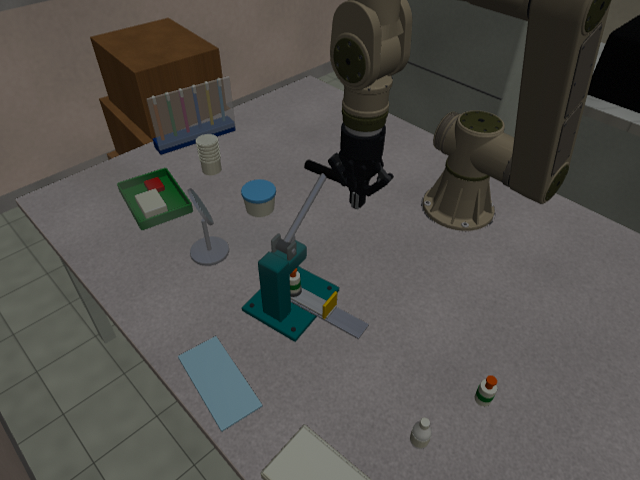

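The carriage is in: the tab is at (330,304), which is (0.604, 0.027) m and matches the stop prediction. Next I move over the bar.

```bash
python3 -m jog '[[1,0.028,-0.032,0,0],[1,0.028,-0.032,0,0],[1,0.028,-0.032,0,0],[1,0.028,-0.032,0,0],[1,0.028,-0.032,0,0]]';python3 -m jog '[[1,0,0,0.01,0],[1,0,0,0.01,0],[1,0,0,0.01,0],[1,0,0,0,0],[1,0,0,0,0]]'
python3 - <<'E'
from h import *
s=env.get_state(); print(s["joint_pos"])
c=cam("scene");t=cam("top")
v=np.hstack([cv2.resize(c["img"][80:280,240:400],(400,500)),cv2.resize(t["img"][180:300,290:386],(400,500))]); cv2.imwrite("pics/s4.png",v[:,:,::-1])
E
```

```text
clock: 6.32
tcp_pos: [0.4909, -0.1064, 0.4001]
orientation: [-0.002, -0.106, 0.994, 0.001]
wrist_force: [1.2, -0.6, -0.5]
finger_gap: -0.0
grip_force: 0.0
clock: 6.73
tcp_pos: [0.4919, -0.1053, 0.3706]
orientation: [-0.002, -0.105, 0.994, 0.001]
wrist_force: [-0.9, 0.4, 0.2]
finger_gap: 0.0002
grip_force: 0.0
[-3.70540201e-01  1.72165325e-01  1.73669625e-01  1.57614993e+00
 -2.56297993e-05 -5.81773973e-01]
```

View pics/s4.png

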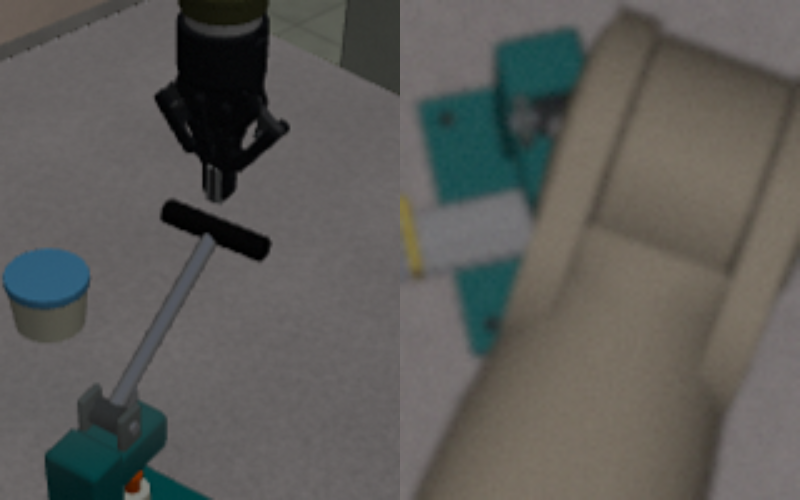

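The fingertips are centred just above the bar in the left crop, tip at (217,195) and bar middle at (215,230). I'll press down along the bar's arc.

```bash
f(){ grep -E "tcp|wrist"; }
python3 -m jog '[[1,0,0,0.008,0],[1,0,0,0.008,0],[1,0,0,0.006,0],[1,0,0,0.006,0],[1,0,0,0,0]]'|f
python3 -m jog '[[1,0.0026,0,0.005,0],[1,0.0026,0,0.005,0],[1,0.0026,0,0.005,0],[1,0.0026,0,0.005,0],[1,0.0026,0,0.005,0]]'|f
```

```text
tcp_pos: [0.4925, -0.1054, 0.3431]
wrist_force: [1.8, -0.4, 2.7]
tcp_pos: [0.4792, -0.1082, 0.32]
wrist_force: [-3.7, 1.0, 6.7]
```

```bash
f(){ grep -E "tcp|wrist"; }
python3 -m jog '[[1,0.002,0,0.0052,0],[1,0.002,0,0.0052,0],[1,0.002,0,0.0052,0],[1,0.002,0,0.0052,0],[1,0.002,0,0.0052,0]]'|f
python3 -m jog '[[1,0.0013,0,0.0055,0],[1,0.0013,0,0.0055,0],[1,0.0013,0,0.0055,0],[1,0.0013,0,0.0055,0],[1,0.0013,0,0.0055,0]]'|f
```

```text
tcp_pos: [0.4689, -0.1104, 0.2939]
wrist_force: [-5.3, -0.6, 6.6]
tcp_pos: [0.4625, -0.1119, 0.2666]
wrist_force: [-7.0, -0.2, 9.4]
```

```bash
f(){ grep -E "tcp|wrist"; }
python3 -m jog '[[1,0.0005,0,0.0056,0],[1,0.0005,0,0.0056,0],[1,0.0005,0,0.0056,0],[1,0.0005,0,0.0056,0],[1,0.0005,0,0.0056,0]]'|f
python3 -m jog '[[1,-0.0003,0,0.0056,0],[1,-0.0003,0,0.0056,0],[1,-0.0003,0,0.0056,0],[1,-0.0003,0,0.0056,0],[1,-0.0003,0,0.0056,0]]'|f
```

```text
tcp_pos: [0.4603, -0.1125, 0.2386]
wrist_force: [-6.6, -0.6, 9.6]
tcp_pos: [0.4614, -0.1123, 0.2104]
wrist_force: [-6.7, -1.7, 8.9]
```

```bash
f(){ grep -E "clock|tcp|wrist"; }
python3 -m jog '[[1,-0.0012,0,0.0058,0],[1,-0.0012,0,0.0058,0],[1,-0.0014,0,0.0058,0],[1,-0.0014,0,0.005,0],[1,-0.0014,0,0.004,0]]'|f
python3 -m jog '[[1,0,0,0.002,0],[1,0,0,0.002,0],[1,0,0,0.001,0],[1,0,0,0.001,0],[1,0,0,0,0]]'|f
```

```text
clock: 9.75
tcp_pos: [0.4683, -0.111, 0.184]
wrist_force: [-4.8, -1.1, 10.3]
clock: 10.17
tcp_pos: [0.4691, -0.1109, 0.1802]
wrist_force: [-8.6, 1.4, 20.3]
```

Force rises at the stop, so I hold for about 2.5 s and check.

```bash
f(){ grep -E "clock|tcp|wrist"; }
python3 -m jog '[[1,0,0,0.001,0],[1,0,0,0.001,0],[1,0,0,0,0],[1,0,0,0,0],[1,0,0,0,0]]'|f
python3 -m jog '[[1,0,0,0,0],[1,0,0,0,0],[1,0,0,0,0],[1,0,0,0,0],[1,0,0,0,0]]'|f
python3 -m jog '[[1,0,0,0,0],[1,0,0,0,0],[1,0,0,0,0],[1,0,0,0,0],[1,0,0,0,0]]'|f
python3 -m jog '[[1,0,0,0,0],[1,0,0,0,0],[1,0,0,0,0],[1,0,0,0,0],[1,0,0,0,0]]'|f
python3 -m jog '[[1,0,0,0,0],[1,0,0,0,0],[1,0,0,0,0],[1,0,0,0,0],[1,0,0,0,0]]'|f
python3 -m jog '[[1,0,0,0,0],[1,0,0,0,0],[1,0,0,0,0],[1,0,0,0,0],[1,0,0,0,0]]'|f
python3 - <<'E'
from h import *
c=cam("scene");cv2.imwrite("pics/s5.png",cv2.resize(c["img"][130:330,220:420],(600,600))[:,:,::-1])
E
```

```text
clock: 10.58
tcp_pos: [0.4692, -0.1109, 0.18]
wrist_force: [-12.8, 2.5, 32.2]
clock: 11.0
tcp_pos: [0.4691, -0.1109, 0.18]
wrist_force: [-11.9, 2.1, 33.1]
clock: 11.42
tcp_pos: [0.4691, -0.1109, 0.18]
wrist_force: [-11.4, 1.7, 31.5]
clock: 11.83
tcp_pos: [0.4692, -0.1109, 0.18]
wrist_force: [-12.7, 1.9, 31.9]
clock: 12.25
tcp_pos: [0.4691, -0.1109, 0.18]
wrist_force: [-13.3, 2.8, 33.0]
clock: 12.67
tcp_pos: [0.4692, -0.1109, 0.18]
wrist_force: [-11.8, 1.5, 32.1]
```

View pics/s5.png

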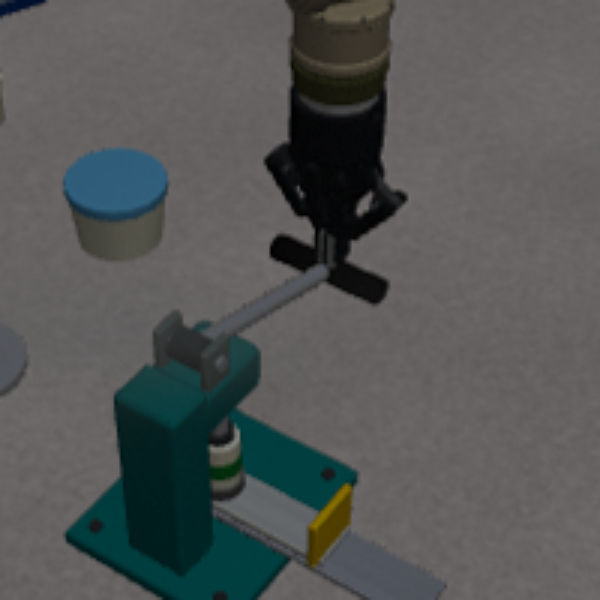

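The ram is down on the plunger at the lever's end (crop: ram at (222,425), bar at (325,268)) and the carriage is in. Now I ease the lever back up along the same arc.

```bash
f(){ grep -E "tcp|wrist"; }
python3 -m jog '[[1,0,0,-0.002,0],[1,0,0,-0.002,0],[1,0,0,-0.002,0],[1,0,0,-0.002,0],[1,0,0,0,0]]'|f
python3 -m jog '[[1,0.0014,0,-0.004,0],[1,0.0014,0,-0.005,0],[1,0.0014,0,-0.005,0],[1,0.0012,0,-0.005,0],[1,0.0012,0,-0.005,0]]'|f
python3 -m jog '[[1,0.0003,0,-0.005,0],[1,0.0003,0,-0.005,0],[1,0.0003,0,-0.005,0],[1,0.0003,0,-0.005,0],[1,0.0003,0,-0.005,0]]'|f
python3 -m jog '[[1,-0.0004,0,-0.005,0],[1,-0.0004,0,-0.005,0],[1,-0.0004,0,-0.005,0],[1,-0.0004,0,-0.005,0],[1,-0.0004,0,-0.005,0]]'|f
```

```text
tcp_pos: [0.4687, -0.1109, 0.1848]
wrist_force: [-5.6, -0.3, 8.9]
tcp_pos: [0.4648, -0.1118, 0.2095]
wrist_force: [3.4, 3.5, 8.4]
tcp_pos: [0.464, -0.1121, 0.2346]
wrist_force: [4.6, 2.8, 6.0]
tcp_pos: [0.4657, -0.1119, 0.2594]
wrist_force: [3.1, 0.5, 5.6]
```

```bash
f(){ grep -E "tcp|wrist"; }
python3 -m jog '[[1,-0.0004,0,-0.005,0],[1,-0.0004,0,-0.005,0],[1,-0.0004,0,-0.005,0],[1,-0.0005,0,-0.005,0],[1,-0.0005,0,-0.005,0]]'|f
python3 -m jog '[[1,-0.0013,0,-0.005,0],[1,-0.0013,0,-0.005,0],[1,-0.0013,0,-0.005,0],[1,-0.0013,0,-0.005,0],[1,-0.0013,0,-0.005,0]]'|f
python3 -m jog '[[1,-0.0021,0,-0.005,0],[1,-0.0022,0,-0.005,0],[1,-0.0022,0,-0.005,0],[1,-0.0022,0,-0.004,0],[1,-0.0022,0,-0.004,0]]'|f
python3 -m jog '[[1,-0.0022,0,-0.004,0],[1,-0.0022,0,-0.004,0],[1,-0.002,0,-0.004,0],[1,0,0,-0.003,0],[1,0,0,-0.003,0]]'|f
```

```text
tcp_pos: [0.4664, -0.1116, 0.2834]
wrist_force: [2.1, 0.8, 4.4]
tcp_pos: [0.472, -0.1099, 0.3076]
wrist_force: [3.6, 0.2, 4.3]
tcp_pos: [0.4827, -0.1076, 0.3306]
wrist_force: [1.3, 0.0, 3.1]
tcp_pos: [0.4883, -0.1063, 0.3481]
wrist_force: [-0.5, 0.2, 0.4]
```

Force is back to zero at z = 0.348, above the bar's rest contact height of 0.343. I'll lift clear and verify.

```bash
python3 -m jog '[[1,0,0,-0.01,0],[1,0,0,-0.02,0],[1,0,0,-0.025,0],[1,0,0,0,0],[1,0,0,0,0]]'
python3 - <<'E'
from h import *
c=cam("scene");b=blob(c,(0,0,0),(180,255,45),(295,150,360,190)); print(b[0])
b=blob(c,(20,120,80),(35,255,255),(300,270,400,350)); print(b[0],plane(c,*b[0],.06))
cv2.imwrite("pics/s6.png",c["img"][:,:,::-1])
E
```

```text
clock: 16.47
tcp_pos: [0.4889, -0.1066, 0.4042]
orientation: [0.0, -0.105, 0.994, -0.0]
wrist_force: [0.5, -0.1, -0.0]
finger_gap: -0.0001
grip_force: 0.0
[325.87119438 171.44964871]
[329.11688312 300.5974026 ] [0.59956282 0.02198287 0.06      ]
```

View pics/s6.png

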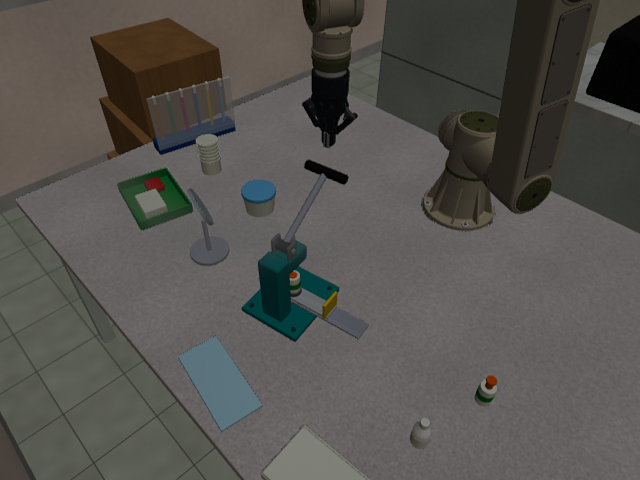

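The bar is back at its rest pixel (326,171), the tab is still in at (330,303), the plunger is low, and the other things have not moved. The robot is clear.

```bash
python3 -c "
from workcell import env;print(env.hand_in())"
```

```text
the job is handed in; nothing more can be done
None
```

I handed the job in at about 16.5 s (no verdict came back): the carriage is in on its stop, the lever was held at its end stop for about 2.5 s and eased back up to rest, the plunger looks pressed down in the last picture, the other items look unmoved, and the robot is clear.

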